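# Half exposure in the ultraviolet pack-checking box

### The job

A carton of tablets stands in the grey ultraviolet checking box and is to be looked at through the amber port at half exposure: fold the box's two lid flaps fully shut, the rear flap first and then the front flap, whose rubber lip must lap over the rear one. Only when both are shut, draw the red handle of the spring-closed lamp shutter towards the front until the shutter is half open (the red middle mark of its scale), and finish while still holding it steadily there; let nothing else on the table be knocked about.

Things in the scene. Friction and masses are not known exactly. Their poses are not given: they have to be found in the camera images.
- uv_box: grey steel checking box, 170 (x) x 260 (y) x 110 mm, fixed; place and turn vary. Origin: centre of its underside, on the table; x to its back, y to its left, z up. Amber port with rubber shade (20 mm out) in its front (-x). Left part (y -30 to +130 mm): open black chamber, rim at z = 110 mm. Right part (y -130 to -30 mm): lamp housing, flat deck at z = 110 mm with shutter and white scale
- rear_flap (a joint): rear lid flap, dark plate 80 long x 148 wide x 4 mm; hinge line along the box's y at x = +82, y = +50 (middle), z = 110 mm. 0 = shut (flat, reaching to the front), pi/2 = upright, more = leaning out to the back (starts at 1.65 to 2.0, stop at 2.1). Stiff hinge: stays where it is left, about 1 N at its edge moves it; it can be pushed shut with closed fingers
- rear_flap_edge (a point): middle of the rear flap's free edge, on its upper (when shut) face; shut it lies at x = +2, y = +50, z = 114 mm in the box's frame
- front_flap (a joint): front lid flap, size and stiff hinge like the rear one, hinge line at x = -82, y = +50 (middle), z = 110 mm; a black rubber lip on its free edge laps 12 mm over the shut rear flap (lip top 8 mm above the rim). 0 = shut (flat, reaching to the back), pi/2 = upright, more = leaning out to the front (starts at 1.65 to 2.0)
- front_flap_edge (a point): middle of the front flap's free edge, on its upper (when shut) face; shut it lies at x = -2, y = +50, z = 114 mm in the box's frame
- shutter (a joint): opening of the lamp shutter, a steel plate on the deck sliding along the box's -x (to its front): 0 = closed (start), 0.035 m = half, 0.070 m = fully open. A spring pulls it closed: 3 N at 0, 8.3 N at half, 13.5 N fully open; it snaps shut when let go. The handle's red pointer runs along the white scale; the scale's long red middle mark is half
- handle_grip (a point): centre of the red upright grip bar on the shutter plate, 132.5 mm above the table; axes like the box's. The bar is 14 (x) x 36 (y) mm and reaches 12 mm above this point; 18 mm below it is the plate with the bar's 4 mm black foot. Pinch it from above across its 14 mm. In the box's frame at y = -62 mm and x = +30 mm (closed) to -40 mm (fully open)
- pack: carton of tablets, 45 x 60 x 50 mm, standing in the chamber; origin at the centre of its underside; not to be handled
- pack_next: second carton of tablets, 45 x 60 x 50 mm, on the table left of the box; origin at its underside; bystander
- vial_large: orange vial with white cap, 50 mm wide, 88 mm high, in front of the typewriter; origin at its underside; bystander
- white_jar: white jar, 50 mm wide, 62 mm high, on the table left of the box; origin at its underside; bystander
- blue_pen: ballpoint pen, 134 mm long, 10 mm high, lying left of the box; origin at its underside; bystander
- tall_bottle: white bottle with blue cap, 52 mm wide, 85 mm high, behind the box; origin at its underside; bystander

How it is judged:
By the outcome, as a careful person would: the job done as asked, in the order asked, and still so for the second after the job is handed in, while the arm keeps its last pose, push and grip.
It also fails if it takes over 48 s, if anything falls off the work surface, if the arm or the gripper's body presses on something with over 40 N, if the wrist force passes 120 N, or if a joint passes its speed limit or range.

### The arm

A 7-joint arm with a two-finger parallel gripper is mounted at the origin on a cart in front of the work surface, level with it; the furniture and walls round the work are solid. World frame = base frame: x ahead of the robot, y to its left, z up, the work surface at z = 0. Lengths are in m, angles in rad, forces in N, time in s.
With the tool pointing down it reaches from about 0.35 to 0.9 m from the base axis. Payload 7.2 kg.
Tool frame: the origin (TCP) lies at the very end of the fingers, on their centre line; the grasp point (between the pads) lies 19 mm behind it; z points along the fingers, y is the line along which they close (so a half turn about z gives the same grasp; the last joint's range is limited). The gripper opens to 88 mm and grips with 3 to 60 N. Pads are 20 mm wide; open, the fingers measure 115 mm over their backs; the gripper's body (75 mm by 178 mm) begins 61 mm behind the grasp point.
Start: joints at [1.268, 0.411, -0.013, 1.596, 0.006, 1.134, -0.082], TCP at [0.145, -0.608, 0.223] pointing down, gripper open.
Joint ranges: [-2.95, 2.95], [-0.29, 1.99], [-1.47, 1.44], [0.14, 2.54], [-1.03, 4.17], [0.13, 1.85], [-2.86, 2.86]. Speed limits (rad/s): [2.39, 2.39, 3.01, 3.01, 3.14, 3.14, 3.14].

### API

Orientations are given as [roll, pitch, yaw] about the fixed x, y, z axes, in that order (R = Rz(yaw) Ry(pitch) Rx(roll)).
In Python, from station import env, vision, job gives the robot as it stands. The module is installed in compiled form; this text tells all that it offers.
- The arm moves only by the tool apply_moves, never from a script. Its argument "plan" is a list of rows, each a list of 7 numbers: the opening, from -1 (shut) to 1 (fully open), then the shift along the tool's x, y, z as a fraction of full scale, then the turn, a rotation vector about the tool's x, y, z as a fraction of full scale. In form: [[grip, dx, dy, dz, wx, wy, wz], ...]. A call has exactly 8 rows; each row is the pose to reach, as a shift and turn from the pose commanded when the call began, along the tool's axes at that moment, turning the shorter way round; what a row does not reach only later rows make up. Full scale, the value 1, is 0.1 m for a shift and pi rad for a turn. A row lasts 1/10 s, in which the tool goes at most 50 mm and 8.59 degrees, less where a joint would pass 70% of its speed; a pose out of reach is approached as far as the arm can. A call with a number of a shift or a turn outside -1 to 1 is refused whole. A call with a gripper value outside its range is refused whole. The fingers move at their own pace and stop on an object; "force" is the grip in N (left out, the last holds). Time passes only in rows, so rows that repeat a pose let the fingers close, or fill a call up. It gives the time, the measured TCP pose, the force, the opening and the grip force at its end, in the units of the state.
- env.sense(): the state, without advancing time (a new reading comes with each control period).
- vision.get_image(name): name is "scene" or "top" or "wrist"; returns a dict with "img" (480x640x3 uint8, red, green, blue), "z_map" (480x640 float32, m along the optical axis (not along the pixel's ray), 0 where there is no reading), "fx", "fy", "cx", "cy" (pixels), "T" (4x4, takes a point from camera to world coordinates). Camera axes: x right, y down, z forward; pixel columns grow to the right and rows downward; lengths in m; the calibration is good to about 2 mm. The wrist camera is an equidistant fisheye: a pixel r from the principal point sees the ray r / f radians off the axis. A picture is of the moment at which its call begins.
- job.job_done(): hands the job in; it is judged then, once.
The state is a dict: "t": time; "joint_pos": joint angles; "qd": joint speeds; "joint_torque": joint torques, N m; "eef_pos": TCP position; "ee_rot": TCP orientation; "force": force on the tool from outside, world axes, zero at the start; "wrist_torque": the same for the moment, N m; "width": finger opening in m; "finger_force": force on a finger pad.
Only numpy, scipy, OpenCV 4.12 (cv2) and the standard library are available. Lean on these libraries where they do the work, as an engineer would, in place of code of your own. Each camera call takes 0.05 s, during which the arm holds its last target. There are 200 camera calls.

## Working session

There is one attempt and no reset: what is moved stays moved. The work goes in short steps, Python scripts to look and compute and a tool call to move; the robot and the scene stay as the last step left them, time stands still between calls to the robot, and variables do not carry over. Pictures are saved under pics/ and viewed, at most 10 in all, crops included, and the job is handed in when it is done.

Besides the shell and the picture viewer there is one more tool, called after ">>>" as name(argument=value, ...), one argument or row to a line, values as JSON. apply_moves: Moves the arm, as the interface text tells. Shift numbers are shares of 0.1 m and turn numbers shares of pi rad, none past 1 either way. Its arguments: {"type":"object","properties":{"plan":{"type":"array","items":{"type":"array","items":{"type":"number"}}},"force":{"type":"number"}},"required":["plan"]}

```bash
mkdir -p pics; cat > h.py <<'E'
import numpy as np, cv2
from station import env, vision, job
from scipy.spatial.transform import Rotation as R
def snap(n,f):
    d=vision.get_image(n); cv2.imwrite('pics/'+f+'.png',cv2.cvtColor(d['img'],cv2.COLOR_RGB2BGR)); np.savez('pics/'+f,**d); return d
def pts(d):
    v,u=np.mgrid[:480,:640]; z=d['z_map']
    P=np.stack([(u-d['cx'])/d['fx']*z,(v-d['cy'])/d['fy']*z,z],-1)
    return P@d['T'][:3,:3].T+d['T'][:3,3]
E
python3 - <<'E'
from h import *
s=env.sense(); print(s)
for n in('scene','top'):
    d=snap(n,n+'0'); print(n,d['fx'],d['cx'],d['cy'],d['T'].round(3).tolist(),(d['z_map']>0).mean())
E
```

```text
{'t': 0.0, 'joint_pos': array([ 1.26778475,  0.41187842, -0.01273127,  1.59701814,  0.00559629,
        1.13427447, -0.0822412 ]), 'qd': array([-0.00038564,  0.00078544,  0.00118546, -0.00070313, -0.00123588,
        0.00046922, -0.0008524 ]), 'joint_torque': array([-2.20074739e-04, -5.87951338e+01,  6.41310532e-01, -2.91072750e+01,
       -5.38864906e-02,  1.81509485e-02,  1.31887186e-04]), 'eef_pos': array([ 0.14527194, -0.60738285,  0.22183295]), 'ee_rot': array([-3.14005295e+00,  9.80537563e-05,  2.34811035e-01]), 'force': array([ 0.06564124, -0.49265759, -0.30146077]), 'wrist_torque': array([0.02948196, 0.00691061, 0.01867757]), 'finger_force': 0.0, 'width': 0.08802974500301496}
scene 587.8925221957219 327.2621624653765 246.32028715432452 [[0.876, -0.303, 0.376, 0.082], [-0.483, -0.569, 0.666, -0.904], [0.012, -0.765, -0.644, 0.91], [0.0, 0.0, 0.0, 1.0]] 0.9959765625
top 464.50131623874 314.8697287206442 239.3400803550464 [[-0.397, -0.728, 0.559, -0.094], [-0.918, 0.317, -0.238, 0.18], [-0.004, -0.608, -0.794, 1.01], [0.0, 0.0, 0.0, 1.0]] 0.99591796875
```

View pics/scene0.png

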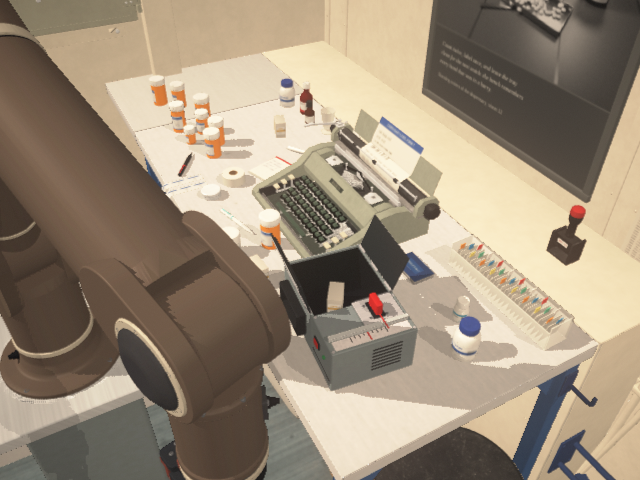

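View pics/top0.png

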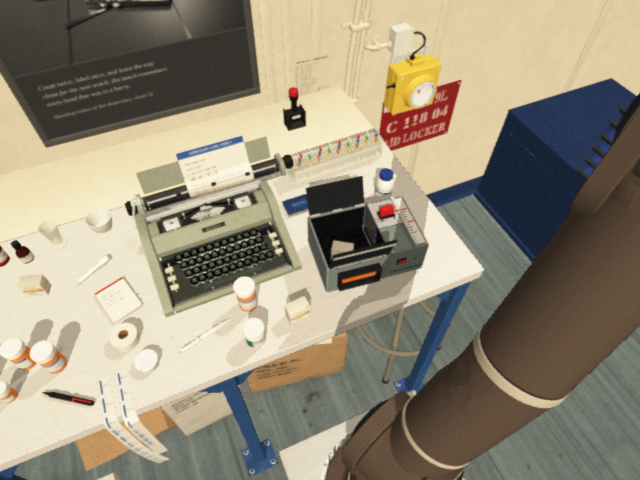

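The scene view shows the box at about (350,310) with the red handle at (376,303). In the top view the handle is at (387,211), the rear flap at (335,195), and the front flap is nearly edge-on at (360,255). Next I'll measure from both depth maps.

```bash
python3 - <<'E'
from h import *
for n,box in(('scene',(265,200,430,395)),('top',(290,170,435,300))):
    d=dict(np.load(f'pics/{n}0.npz')); P=pts(d); I=d['img'].astype(int)
    m=np.zeros((480,640),bool); m[box[1]:box[3],box[0]:box[2]]=1
    red=m&(I[...,0]>150)&(I[...,1]<60)&(I[...,2]<70)
    k,l,st,c=cv2.connectedComponentsWithStats(red.astype(np.uint8))
    for i in range(1,k):
        if st[i,4]>15:
            q=P[l==i]; print(n,'red',c[i].round(0),st[i,4],np.median(q,0).round(4),q.min(0).round(3),q.max(0).round(3))
    dk=m&(abs(P[...,2]-.110)<.004)
    q=P[dk]; print(n,'z110',dk.sum(),cv2.minAreaRect(q[:,:2].astype(np.float32)))
    hi=m&(P[...,2]>.14); k,l,st,c=cv2.connectedComponentsWithStats(hi.astype(np.uint8))
    for i in range(1,k):
        if st[i,4]>60:
            q=P[l==i]; e=q.mean(0); U,S,V=np.linalg.svd(q-e,full_matrices=False); print('hi',c[i].round(0),st[i,4],e.round(3),'n',V[2].round(3),q.min(0).round(3),q.max(0).round(3))
    # box-like wall pts
    vis=np.zeros((480,640,3),np.uint8); z=P[...,2]; vis[...,0]=np.clip(z*1000,0,255); 
    a=cv2.cvtColor(cv2.resize(d['img'][box[1]:box[3],box[0]:box[2]],None,fx=2.4,fy=2.4,interpolation=2),cv2.COLOR_RGB2BGR)
    globals()[n]=a
H=max(scene.shape[0],top.shape[0]); c=[cv2.copyMakeBorder(a,0,H-a.shape[0],0,0,0) for a in(scene,top)]
cv2.imwrite('pics/c0.png',np.hstack(c)); print(np.hstack(c).shape)
E
```

```text
scene red [375. 304.] 196 [ 0.5308 -0.292   0.1405] [ 0.526 -0.31   0.026] [ 0.599 -0.173  0.15 ]
scene z110 3344 ((0.5628814101219177, -0.1514514982700348), (0.47728103399276733, 0.25257712602615356), 57.33621597290039)
hi [421. 207.] 248 [ 0.77  -0.101  0.154] n [ 0.785  0.062 -0.617] [ 0.755 -0.131  0.14 ] [ 0.789 -0.057  0.17 ]
hi [387. 247.] 1189 [ 0.619 -0.191  0.167] n [ 0.883 -0.163  0.441] [ 0.082 -0.904  0.14 ] [ 0.641 -0.109  0.91 ]
hi [289. 268.] 343 [ 0.409 -0.185  0.196] n [-0.943  0.119 -0.311] [ 0.082 -0.904  0.14 ] [ 0.427 -0.083  0.91 ]
hi [275. 324.] 1566 [ 0.191 -0.638  0.597] n [-0.922  0.388  0.001] [ 0.082 -0.904  0.551] [ 0.203 -0.614  0.91 ]
hi [376. 300.] 115 [ 0.534 -0.288  0.145] n [-0.134 -0.023  0.991] [ 0.526 -0.304  0.14 ] [ 0.542 -0.267  0.15 ]
top red [386. 210.] 123 [ 0.5324 -0.281   0.1413] [-0.094 -0.302  0.118] [0.544 0.18  1.01 ]
top z110 1675 ((0.515032947063446, -0.2180379182100296), (0.2610767185688019, 0.17625151574611664), 82.93500518798828)
hi [334. 190.] 1049 [ 0.621 -0.179  0.167] n [-0.755  0.08  -0.651] [-0.094 -0.256  0.14 ] [0.645 0.18  1.01 ]
hi [386. 208.] 73 [ 0.51  -0.263  0.18 ] n [-0.779  0.098 -0.619] [-0.094 -0.3    0.14 ] [0.544 0.18  1.01 ]
hi [362. 252.] 611 [ 0.414 -0.15   0.183] n [-0.839  0.086 -0.537] [-0.094 -0.231  0.14 ] [0.44 0.18 1.01]
(468, 744, 3)
```

View pics/c0.png

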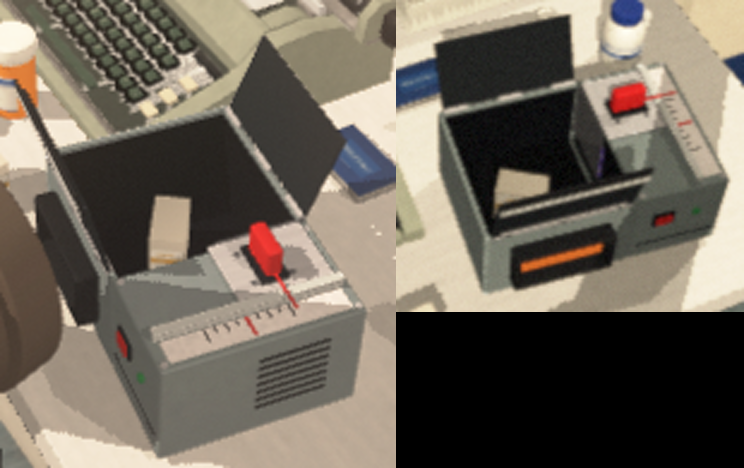

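The crop shows both flaps leaning out, the handle at its closed end, and the pointer at the right (rear) end of the scale. Next come the box pose and a clearance check.

```bash
python3 - <<'E'
from h import *
c0=np.array([.515,-.218]); yaw=np.deg2rad(-7.1)
C=[]
for n in('scene','top'):
    d=dict(np.load(f'pics/{n}0.npz')); P=pts(d); ok=d['z_map']>0; I=d['img'].astype(int)
    A=lambda p,c=c0,y=yaw: np.column_stack([(p[:,:2]-c)@np.array([[np.cos(y),-np.sin(y)],[np.sin(y),np.cos(y)]]),p[:,2]])
    q=P[ok]; b=A(q); col=I[ok]
    near=(abs(b[:,0])<.13)&(abs(b[:,1])<.16)&(abs(b[:,2]-.110)<.004)
    # keep: inside table rect, avoid flap
    r=cv2.minAreaRect(q[near][:,:2].astype(np.float32)); print(n,'rim',near.sum(),r, np.median(b[near&(b[:,1]<-.04)],0))
    for nm,s in(('rear',1),('front',-1)):
        m=(s*b[:,0]>.06)&(s*b[:,0]<.15)&(b[:,1]>-.035)&(b[:,1]<.14)&(b[:,2]>.125)&(b[:,2]<.2)
        f=b[m]; e=f.mean(0); V=np.linalg.svd(f-e,full_matrices=False)[2]
        th=np.arctan2(V[1:,2],0) 
        nn=V[2]; top=f[f[:,2]>f[:,2].max()-.006]
        print(nm,m.sum(),'n',nn.round(3),'edge',np.median(top,0).round(4),'ylim',np.percentile(f[:,1],[1,99]).round(3),'zmax',f[:,2].max().round(3))
    red=(col[:,0]>150)&(col[:,1]<60)&(col[:,2]<70)&(b[:,2]>.142)&(abs(b[:,0])<.1)
    f=b[red]; print('handle top box',(f.min(0)+f.max(0))/2,np.ptp(f,axis=0),f[:,2].max())
    C.append(A(q))
b=np.vstack(C)
for nm,(x0,x1,y0,y1) in dict(rearbody=(.105,.23,-.03,.1),rearfing=(.11,.16,0,.06),frontfing=(-.16,-.11,0,.08),frontbody=(-.23,-.1,-.02,.1)).items():
    m=(b[:,0]>x0)&(b[:,0]<x1)&(b[:,1]>y0)&(b[:,1]<y1)&(b[:,2]<.5); print(nm,np.percentile(b[m][:,2],[50,99,100]).round(3))
E
```

```text
scene rim 2857 ((0.512688398361206, -0.2210325002670288), (0.2638992965221405, 0.17396681010723114), 82.9388656616211) [-0.0275063  -0.10535186  0.11161129]
rear 1534 n [-0.928 -0.002  0.372] edge [0.11   0.0441 0.1845] ylim [-0.026  0.12 ] zmax 0.188
front 290 n [0.964 0.005 0.267] edge [-0.111   0.0318  0.1986] ylim [-0.028  0.119] zmax 0.2
handle top box [ 0.02666644 -0.063905    0.14589017] [0.0133396  0.03555092 0.00755744] 0.14966889014028684
top rim 1675 ((0.515032947063446, -0.2180379182100296), (0.2610767185688019, 0.17625151574611664), 82.93500518798828) [-0.03003409 -0.08861403  0.11111275]
rear 1357 n [-0.93  -0.003  0.368] edge [0.1113 0.0539 0.1842] ylim [-0.022  0.123] zmax 0.188
front 690 n [0.956 0.001 0.292] edge [-0.1094  0.055   0.1981] ylim [-0.022  0.123] zmax 0.2
handle top box [ 0.02885315 -0.0599181   0.14575616] [0.01411222 0.03078395 0.0074384 ] 0.1494753600499943
rearbody [0.003 0.186 0.188]
rearfing [0.003 0.187 0.188]
frontfing [0.    0.203 0.205]
frontbody [0.001 0.202 0.205]
```

>>> apply_moves(
  plan=[
    [-1, 0, 0, -0.3, 0, 0, -0.04],
    [-1, 0.1, 0, -0.5, 0, 0, -0.09],
    [-1, 0.3, -0.1, -0.6, 0, 0, -0.13],
    [-1, 0.5, -0.2, -0.6, 0, 0, -0.18],
    [-1, 0.7, -0.3, -0.6, 0, 0, -0.22],
    [-1, 0.9, -0.4, -0.6, 0, 0, -0.27],
    [-1, 1, -0.5, -0.6, 0, 0, -0.31],
    [-1, 1, -0.5, -0.6, 0, 0, -0.35],
  ],
  force=30,
)

```text
t: 0.9
eef_pos: [0.233, -0.534, 0.2825]
ee_rot: [3.141, -0.001, 1.343]
force: [-0.2, 1.0, 0.1]
width: 0.0272
finger_force: 0.0
```

```bash
cat >> h.py <<'E'
c0=np.array([.514,-.2195]); yaw=np.deg2rad(-7.06); B=np.array([[np.cos(yaw),-np.sin(yaw)],[np.sin(yaw),np.cos(yaw)]])
def st():
    s=env.sense(); p=s['eef_pos']; Rm=R.from_euler('xyz',s['ee_rot'])
    tgt=R.from_matrix(np.column_stack([[*(B[:,1]),0],[*(B[:,0]),0],[0,0,-1]]))
    print('t',s['t'],'box xyz mm',((p[:2]-c0)@B*1000).round(1),(p[2]*1000).round(1),'rot to go/pi',((Rm.inv()*tgt).as_rotvec()/np.pi).round(3),'F',s['force'].round(1),'w',s['width'],s['finger_force'],'q',s['joint_pos'].round(2))
E
python3 -c "from h import *; st()"
```

```text
t 0.9 box xyz mm [-240.3 -346.6] 282.5 rot to go/pi [ 0.    -0.    -0.033] F [-0.2  1.   0.1] w 0.027203230216997595 0.0 q [ 1.28  0.31 -0.26  1.61  0.08  1.24  0.78]
```

>>> apply_moves(
  plan=[
    [-1, 0.2, 0.2, 0, 0, 0, -0.02],
    [-1, 0.4, 0.4, 0, 0, 0, -0.033],
    [-1, 0.7, 0.7, 0, 0, 0, -0.033],
    [-1, 1, 1, 0, 0, 0, -0.033],
    [-1, 1, 1, 0, 0, 0, -0.033],
    [-1, 1, 1, 0, 0, 0, -0.033],
    [-1, 1, 1, 0, 0, 0, -0.033],
    [-1, 1, 1, 0, 0, 0, -0.033],
  ],
)

```text
t: 1.7
eef_pos: [0.3505, -0.4629, 0.2825]
ee_rot: [-3.141, 0.0, 1.436]
force: [0.3, 0.0, 0.2]
width: 0.001
finger_force: 0.0
```

```bash
python3 -c "from h import *; st()"
```

```text
t 1.7 box xyz mm [-132.3 -261.7] 282.5 rot to go/pi [-0.     0.    -0.004] F [0.3 0.  0.2] w 0.0010125536282902699 0.0 q [ 1.1   0.31 -0.33  1.61  0.11  1.24  0.61]
```

>>> apply_moves(
  plan=[
    [-1, 0.3, 0.3, 0, 0, 0, -0.004],
    [-1, 0.6, 0.6, 0, 0, 0, -0.004],
    [-1, 0.9, 0.9, 0, 0, 0, -0.004],
    [-1, 1, 1, 0, 0, 0, -0.004],
    [-1, 1, 1, 0, 0, 0, -0.004],
    [-1, 1, 1, 0, 0, 0, -0.004],
    [-1, 1, 1, 0, 0, 0, -0.004],
    [-1, 1, 1, 0, 0, 0, -0.004],
  ],
)

```text
t: 2.5
eef_pos: [0.4625, -0.3779, 0.2827]
ee_rot: [-3.141, 0.001, 1.448]
force: [0.4, -0.4, 0.3]
width: 0.0007
finger_force: 0.0
```

>>> apply_moves(
  plan=[
    [-1, 0.3, 0.3, 0, 0, 0, 0],
    [-1, 0.6, 0.6, 0, 0, 0, 0],
    [-1, 0.9, 0.9, 0, 0, 0, 0],
    [-1, 1, 1, 0, 0, 0, 0],
    [-1, 1, 1, 0, 0, 0, 0],
    [-1, 1, 1, 0, 0, 0, 0],
    [-1, 1, 1, 0, 0, 0, 0],
    [-1, 1, 1, 0, 0, 0, 0],
  ],
)

```text
t: 3.3
eef_pos: [0.574, -0.2909, 0.2828]
ee_rot: [-3.141, 0.001, 1.448]
force: [0.1, 0.4, 1.2]
width: 0.0003
finger_force: 0.0
```

>>> apply_moves(
  plan=[
    [-1, 0.3, 0.3, 0, 0, 0, 0],
    [-1, 0.6, 0.6, 0, 0, 0, 0],
    [-1, 0.9, 0.8, 0, 0, 0, 0],
    [-1, 1, 0.8, 0, 0, 0, 0],
    [-1, 1, 0.8, 0, 0, 0, 0],
    [-1, 1, 0.8, 0, 0, 0, 0],
    [-1, 1, 0.8, 0, 0, 0, 0],
    [-1, 1, 0.8, 0, 0, 0, 0],
  ],
)

```text
t: 4.1
eef_pos: [0.6659, -0.2014, 0.2829]
ee_rot: [3.141, 0.001, 1.448]
force: [0.4, 0.0, -0.5]
width: 0.0002
finger_force: 0.0
```

```bash
python3 -c "from h import *; st()"
```

```text
t 4.1 box xyz mm [148.5  36.6] 282.9 rot to go/pi [0. 0. 0.] F [ 0.4  0.  -0.5] w 0.0001670374067729843 0.0 q [ 0.49  0.54 -0.43  1.3   0.22  1.36 -0.06]
```

>>> apply_moves(
  plan=[
    [-1, 0, 0, 0.2, 0, 0, 0],
    [-1, 0, 0, 0.4, 0, 0, 0],
    [-1, 0, 0, 0.6, 0, 0, 0],
    [-1, 0, 0, 0.8, 0, 0, 0],
    [-1, 0, 0, 0.9, 0, 0, 0],
    [-1, 0, 0, 1, 0, 0, 0],
    [-1, 0, 0, 1, 0, 0, 0],
    [-1, 0, 0, 1, 0, 0, 0],
  ],
)

```text
t: 4.9
eef_pos: [0.667, -0.1995, 0.1833]
ee_rot: [3.141, 0.0, 1.45]
force: [-0.5, -0.3, -0.5]
width: 0.0005
finger_force: 0.0
```

>>> apply_moves(
  plan=[
    [-1, 0, 0, 0.1, 0, 0, 0],
    [-1, 0, 0, 0.2, 0, 0, 0],
    [-1, 0, -0.1, 0.2, 0, 0, 0],
    [-1, 0, -0.2, 0.2, 0, 0, 0],
    [-1, 0, -0.3, 0.2, 0, 0, 0],
    [-1, 0, -0.4, 0.2, 0, 0, 0],
    [-1, 0, -0.5, 0.2, 0, 0, 0],
    [-1, 0, -0.5, 0.2, 0, 0, 0],
  ],
)

```text
t: 5.7
eef_pos: [0.6156, -0.1935, 0.1632]
ee_rot: [-3.141, 0.001, 1.45]
force: [0.1, -0.2, -0.5]
width: 0.0006
finger_force: 0.0
```

```bash
python3 -c "
from h import *; st()
a=snap('scene','s1'); b=snap('top','t1')
cv2.imwrite('pics/m1.png',cv2.cvtColor(np.hstack([cv2.resize(a['img'][170:400,230:480],None,fx=1.5,fy=1.5),cv2.resize(b['img'][130:360,270:520],None,fx=1.5,fy=1.5)]),4))"
```

```text
t 5.7 box xyz mm [97.7 38.3] 163.2 rot to go/pi [-0.     0.     0.001] F [ 0.1 -0.2 -0.5] w 0.000602208954111562 0.0 q [ 0.53  0.54 -0.43  1.59  0.25  1.07 -0.09]
```

View pics/m1.png

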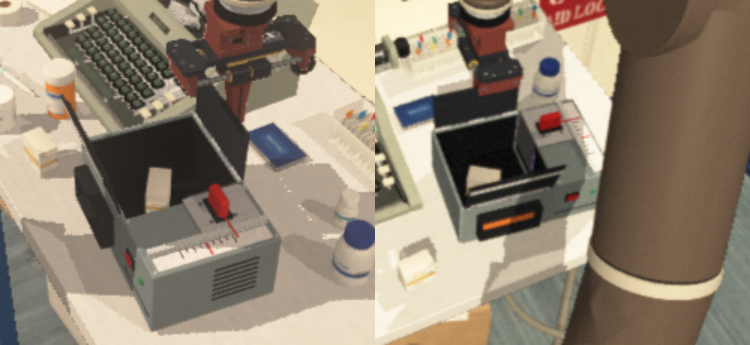

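The rear flap is now upright, with the closed fingers behind it at about (225,90) in the left half of the picture. I'll sweep it shut along the arc.

>>> apply_moves(
  plan=[
    [-1, 0, -0.09, 0.02, 0, 0, 0],
    [-1, 0, -0.17, 0.03, 0, 0, 0],
    [-1, 0, -0.25, 0.05, 0, 0, 0],
    [-1, 0, -0.33, 0.08, 0, 0, 0],
    [-1, 0, -0.4, 0.12, 0, 0, 0],
    [-1, 0, -0.47, 0.18, 0, 0, 0],
    [-1, 0, -0.53, 0.25, 0, 0, 0],
    [-1, 0, -0.58, 0.31, 0, 0, 0],
  ],
)

```text
t: 6.6
eef_pos: [0.5587, -0.1864, 0.1309]
ee_rot: [-3.141, 0.0, 1.45]
force: [2.0, 0.5, 0.7]
width: 0.0002
finger_force: 0.4
```

>>> apply_moves(
  plan=[
    [-1, 0, -0.02, 0.05, 0, 0, 0],
    [-1, 0, -0.03, 0.1, 0, 0, 0],
    [-1, 0, -0.04, 0.14, 0, 0, 0],
    [-1, 0, -0.04, 0.17, 0, 0, 0],
    [-1, 0, -0.04, 0.19, 0, 0, 0],
    [-1, 0, -0.04, 0.2, 0, 0, 0],
    [-1, 0, -0.04, 0.2, 0, 0, 0],
    [-1, 0, -0.04, 0.2, 0, 0, 0],
  ],
)

```text
t: 7.4
eef_pos: [0.5553, -0.186, 0.114]
ee_rot: [-3.141, 0.001, 1.451]
force: [-9.6, 1.8, 23.4]
width: 0.0005
finger_force: 11.3
```

```bash
python3 -c "from h import *; st()"
```

```text
t 7.4 box xyz mm [36.9 38.4] 114.0 rot to go/pi [-0.     0.     0.001] F [-9.6  1.8 23.4] w 0.000520977735674361 11.287969020777382 q [ 0.56  0.5  -0.43  1.78  0.26  0.92 -0.1 ]
```

>>> apply_moves(
  plan=[
    [-1, 0, 0, -0.05, 0, 0, 0],
    [-1, 0, 0, -0.2, 0, 0, 0],
    [-1, 0, 0, -0.5, 0, 0, 0],
    [-1, 0, 0, -0.8, 0, 0, 0],
    [-1, 0, 0, -1, 0, 0, 0],
    [-1, 0, 0, -1, 0, 0, 0],
    [-1, 0, 0, -1, 0, 0, 0],
    [-1, 0, 0, -1, 0, 0, 0],
  ],
)

```text
t: 8.2
eef_pos: [0.5549, -0.1858, 0.2105]
ee_rot: [-3.14, -0.0, 1.451]
force: [-0.1, 0.6, -0.1]
width: 0.0006
finger_force: 0.0
```

>>> apply_moves(
  plan=[
    [-1, 0, 0, -0.3, 0, 0, 0],
    [-1, 0, -0.1, -0.5, 0, 0, 0],
    [-1, 0, -0.4, -0.5, 0, 0, 0],
    [-1, 0, -0.7, -0.5, 0, 0, 0],
    [-1, 0, -1, -0.5, 0, 0, 0],
    [-1, 0, -1, -0.5, 0, 0, 0],
    [-1, 0, -1, -0.5, 0, 0, 0],
    [-1, 0, -1, -0.5, 0, 0, 0],
  ],
)

```text
t: 9.0
eef_pos: [0.457, -0.1739, 0.2613]
ee_rot: [-3.142, -0.0, 1.451]
force: [-1.4, -0.0, 0.4]
width: 0.0007
finger_force: 0.0
```

>>> apply_moves(
  plan=[
    [-1, 0, -0.3, 0, 0, 0, 0],
    [-1, 0, -0.6, 0, 0, 0, 0],
    [-1, 0, -0.9, 0, 0, 0, 0],
    [-1, 0, -0.9, 0, 0, 0, 0],
    [-1, 0, -0.9, 0, 0, 0, 0],
    [-1, 0, -0.9, 0, 0, 0, 0],
    [-1, 0, -0.9, 0, 0, 0, 0],
    [-1, 0, -0.9, 0, 0, 0, 0],
  ],
)

```text
t: 9.8
eef_pos: [0.3676, -0.163, 0.2614]
ee_rot: [-3.141, -0.001, 1.451]
force: [-0.5, 0.1, 0.1]
width: 0.0004
finger_force: 0.0
```

```bash
python3 -c "
from h import *; st()
for n in('scene','top'):
    d=snap(n,n+'2'); P=pts(d); q=P[d['z_map']>0]; b=np.column_stack([(q[:,:2]-c0)@B,q[:,2]])
    m=(b[:,0]>.01)&(b[:,0]<.07)&(b[:,1]>0)&(b[:,1]<.1)&(b[:,2]<.2); print(n,m.sum(),np.percentile(b[m][:,2],[5,50,95]))
    m=(b[:,0]<-.06)&(b[:,0]>-.14)&(b[:,1]>-.02)&(b[:,1]<.12)&(b[:,2]<.21)&(b[:,2]>.19); print(m.sum(),np.median(b[m],0))"
```

```text
t 9.8 box xyz mm [-152.3   38.1] 261.4 rot to go/pi [-0.    -0.     0.001] F [-0.5  0.1  0.1] w 0.000365002370061968 0.0 q [ 0.77  0.01 -0.47  2.01  0.01  1.12  0.18]
scene 1198 [0.01458285 0.11519068 0.1179965 ]
128 [-0.10989703  0.03911033  0.20040651]
top 2257 [-0.93380831  0.01109047  0.11651613]
116 [-0.1085685   0.07411751  0.19840201]
```

```bash
python3 -c "
from h import *
a=np.load('pics/scene2.npz')['img'];b=np.load('pics/top2.npz')['img']
cv2.imwrite('pics/m2.png',cv2.cvtColor(np.hstack([cv2.resize(a[170:400,230:480],None,fx=1.5,fy=1.5),cv2.resize(b[130:360,270:520],None,fx=1.5,fy=1.5)]),4))"
```

```text
(no output)
```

View pics/m2.png

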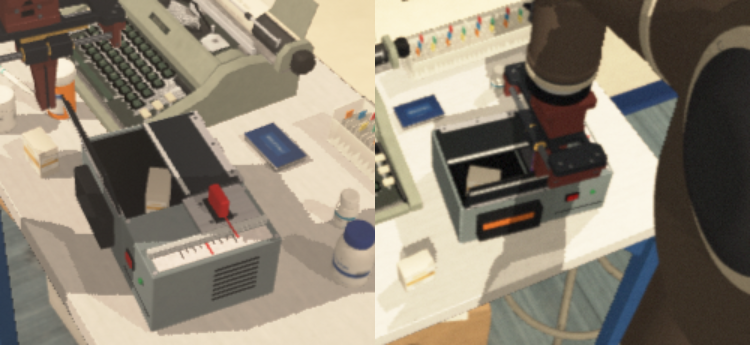

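The rear flap is flat and shut: its edge runs from (147,125) to (195,195) in the left half. The front flap still stands, and the fingers are in front of it. It gets the mirrored sweep.

>>> apply_moves(
  plan=[
    [-1, 0, 0, 0.2, 0, 0, 0],
    [-1, 0, 0, 0.4, 0, 0, 0],
    [-1, 0, 0, 0.6, 0, 0, 0],
    [-1, 0, 0, 0.8, 0, 0, 0],
    [-1, 0, 0, 0.9, 0, 0, 0],
    [-1, 0, 0, 0.97, 0, 0, 0],
    [-1, 0, 0, 0.97, 0, 0, 0],
    [-1, 0, 0, 0.97, 0, 0, 0],
  ],
)

```text
t: 10.7
eef_pos: [0.3673, -0.1632, 0.1652]
ee_rot: [3.141, 0.0, 1.451]
force: [0.7, -0.8, 0.1]
width: 0.0004
finger_force: 0.0
```

>>> apply_moves(
  plan=[
    [-1, 0, 0.1, 0, 0, 0, 0],
    [-1, 0, 0.2, 0, 0, 0, 0],
    [-1, 0, 0.28, 0, 0, 0, 0],
    [-1, 0, 0.36, 0, 0, 0, 0],
    [-1, 0, 0.44, 0, 0, 0, 0],
    [-1, 0, 0.5, 0, 0, 0, 0],
    [-1, 0, 0.54, 0, 0, 0, 0],
    [-1, 0, 0.54, 0, 0, 0, 0],
  ],
)

```text
t: 11.5
eef_pos: [0.421, -0.1695, 0.1645]
ee_rot: [3.141, -0.0, 1.451]
force: [0.4, 0.4, 0.3]
width: 0.0004
finger_force: 0.0
```

```bash
python3 -c "from h import *; st()"
```

```text
t 11.5 box xyz mm [-98.5  38.2] 164.5 rot to go/pi [ 0.    -0.     0.001] F [0.4 0.4 0.3] w 0.00035184365070883 0.0 q [ 0.7   0.22 -0.48  2.04  0.13  0.91  0.03]
```

>>> apply_moves(
  plan=[
    [-1, 0, 0.09, 0.02, 0, 0, 0],
    [-1, 0, 0.18, 0.04, 0, 0, 0],
    [-1, 0, 0.26, 0.06, 0, 0, 0],
    [-1, 0, 0.34, 0.09, 0, 0, 0],
    [-1, 0, 0.41, 0.13, 0, 0, 0],
    [-1, 0, 0.48, 0.19, 0, 0, 0],
    [-1, 0, 0.54, 0.26, 0, 0, 0],
    [-1, 0, 0.59, 0.33, 0, 0, 0],
  ],
)

```text
t: 12.3
eef_pos: [0.4796, -0.1766, 0.1309]
ee_rot: [-3.142, -0.0, 1.451]
force: [-1.4, 0.4, 0.4]
width: 0.0005
finger_force: 0.4
```

>>> apply_moves(
  plan=[
    [-1, 0, 0.02, 0.05, 0, 0, 0],
    [-1, 0, 0.03, 0.1, 0, 0, 0],
    [-1, 0, 0.04, 0.14, 0, 0, 0],
    [-1, 0, 0.04, 0.17, 0, 0, 0],
    [-1, 0, 0.04, 0.19, 0, 0, 0],
    [-1, 0, 0.04, 0.2, 0, 0, 0],
    [-1, 0, 0.04, 0.2, 0, 0, 0],
    [-1, 0, 0.04, 0.2, 0, 0, 0],
  ],
)

```text
t: 13.1
eef_pos: [0.4833, -0.1772, 0.1139]
ee_rot: [3.14, 0.001, 1.451]
force: [-6.1, 3.0, 22.0]
width: 0.0006
finger_force: 11.3
```

```bash
python3 -c "from h import *; st()"
```

```text
t 13.1 box xyz mm [-35.7  38.2] 113.9 rot to go/pi [0.    0.    0.001] F [-6.1  3.  22. ] w 0.0005718995819888605 11.331947017461061 q [ 0.62  0.39 -0.45  1.96  0.23  0.84 -0.07]
```

>>> apply_moves(
  plan=[
    [-1, 0, 0, -0.05, 0, 0, 0],
    [-1, 0, 0, -0.2, 0, 0, 0],
    [-1, 0, 0, -0.5, 0, 0, 0],
    [-1, 0, 0, -0.8, 0, 0, 0],
    [1, 0, 0, -1, 0, 0, 0],
    [1, 0, 0, -1, 0, 0, 0],
    [1, 0, 0, -1, 0, 0, 0],
    [1, 0, 0, -1, 0, 0, 0],
  ],
)

```text
t: 13.9
eef_pos: [0.4822, -0.1771, 0.2105]
ee_rot: [-3.14, -0.0, 1.451]
force: [-0.3, -0.7, 0.3]
width: 0.0291
finger_force: 0.0
```

>>> apply_moves(
  plan=[
    [1, -0.2, 0.1, 0, 0, 0, 0],
    [1, -0.4, 0.2, 0, 0, 0, 0],
    [1, -0.6, 0.4, 0, 0, 0, 0],
    [1, -0.8, 0.5, 0, 0, 0, 0],
    [1, -1, 0.65, 0, 0, 0, 0],
    [1, -1, 0.65, 0, 0, 0, 0],
    [1, -1, 0.65, 0, 0, 0, 0],
    [1, -1, 0.65, 0, 0, 0, 0],
  ],
)

```text
t: 14.7
eef_pos: [0.5351, -0.283, 0.2109]
ee_rot: [-3.14, -0.001, 1.452]
force: [0.4, 0.4, -0.6]
width: 0.0875
finger_force: 0.0
```

```bash
python3 -c "
from h import *; st()
for n in('scene','top'):
    d=snap(n,n+'3'); P=pts(d); ok=d['z_map']>0; q=P[ok]; I=d['img'][ok].astype(int); b=np.column_stack([(q[:,:2]-c0)@B,q[:,2]])
    for x0,x1 in((.02,.075),(-.075,-.02),(-.002,.01)):
        m=(b[:,0]>x0)&(b[:,0]<x1)&(b[:,1]>0)&(b[:,1]<.1)&(b[:,2]<.2); print(n,m.sum(),np.percentile(b[m][:,2],[5,50,95]).round(4) if m.any() else '')
    m=(I[:,0]>150)&(I[:,1]<60)&(I[:,2]<70)&(b[:,2]>.125)&(abs(b[:,0])<.1)&(abs(b[:,1])<.13)&(b[:,2]<.16); f=b[m]; print('handle',m.sum(),(f.min(0)+f.max(0))/2 if m.any() else '')
d=snap('wrist','w3'); a=np.load('pics/scene3.npz')['img']; b=np.load('pics/top3.npz')['img']
cv2.imwrite('pics/m3.png',cv2.cvtColor(np.hstack([cv2.resize(a[170:400,230:480],(400,368)),cv2.resize(d['img'],(400,368))]),4))"
```

```text
t 14.7 box xyz mm [ 28.8 -60.4] 210.9 rot to go/pi [-0.    -0.     0.001] F [ 0.4  0.4 -0.6] w 0.08747506604517391 0.0 q [ 0.72  0.42 -0.42  1.64  0.19  1.12  0.13]
scene 668 [0.0183 0.1157 0.1186]
scene 1033 [0.0821 0.1156 0.1182]
scene 221 [0.0519 0.1187 0.1214]
handle 103 [ 0.02867833 -0.06568255  0.1372487 ]
top 1719 [-0.9335 -0.6436  0.1168]
top 1084 [-0.9371  0.1139  0.1172]
top 226 [-0.9367  0.1173  0.1203]
handle 45 [ 0.02965679 -0.06121454  0.14503742]
```

View pics/m3.png

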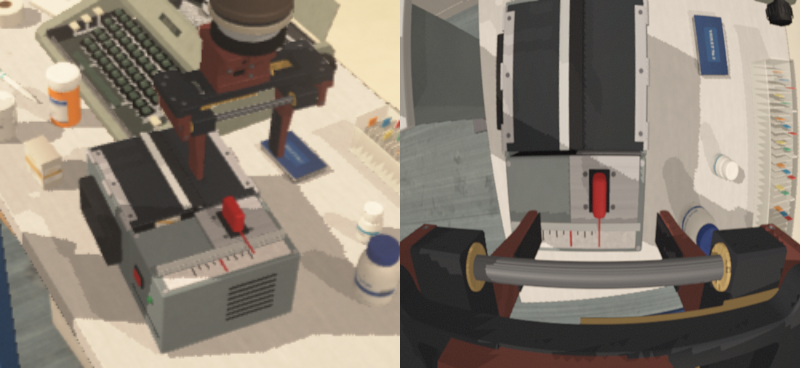

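Both flaps are flat with the lip on top: the white line in the left half is the rear flap's rim and front edge under the lip. The handle at (600,195) in the wrist view is centred between the fingers. I'll go down and pinch.

>>> apply_moves(
  plan=[
    [1, 0, 0, 0.2, 0, 0, 0],
    [1, 0, 0, 0.4, 0, 0, 0],
    [1, 0, 0, 0.6, 0, 0, 0],
    [1, 0, 0, 0.75, 0, 0, 0],
    [1, 0, 0, 0.83, 0, 0, 0],
    [1, 0, 0, 0.88, 0, 0, 0],
    [1, 0, 0, 0.88, 0, 0, 0],
    [1, 0, 0, 0.88, 0, 0, 0],
  ],
)

```text
t: 15.65
eef_pos: [0.536, -0.2843, 0.1243]
ee_rot: [3.141, 0.0, 1.451]
force: [-0.3, -0.3, 0.4]
width: 0.088
finger_force: 0.0
```

>>> apply_moves(
  plan=[
    [-1, 0, 0, 0, 0, 0, 0],
    [-1, 0, 0, 0, 0, 0, 0],
    [-1, 0, 0, 0, 0, 0, 0],
    [-1, 0, 0, 0, 0, 0, 0],
    [-1, 0, 0, 0, 0, 0, 0],
    [-1, 0, 0, 0, 0, 0, 0],
    [-1, 0, 0, 0, 0, 0, 0],
    [-1, 0, 0, 0, 0, 0, 0],
  ],
  force=45,
)

```text
t: 16.45
eef_pos: [0.5356, -0.2842, 0.1236]
ee_rot: [3.142, -0.0, 1.451]
force: [0.3, 0.3, 0.1]
width: 0.027
finger_force: 0.0
```

```bash
python3 -c "
from h import *; st()"
```

```text
t 16.45 box xyz mm [ 29.4 -61.5] 123.6 rot to go/pi [ 0.    -0.     0.001] F [0.3 0.3 0.1] w 0.027017546779944744 0.0 q [ 0.7   0.51 -0.4   1.73  0.24  0.95  0.09]
```

>>> apply_moves(
  plan=[
    [-1, 0, 0, 0, 0, 0, 0],
    [-1, 0, 0, 0, 0, 0, 0],
    [-1, 0, 0, 0, 0, 0, 0],
    [-1, 0, 0, 0, 0, 0, 0],
    [-1, 0, 0, 0, 0, 0, 0],
    [-1, 0, 0, 0, 0, 0, 0],
    [-1, 0, 0, 0, 0, 0, 0],
    [-1, 0, 0, 0, 0, 0, 0],
  ],
)

```text
t: 17.25
eef_pos: [0.5357, -0.2842, 0.1236]
ee_rot: [3.141, 0.0, 1.451]
force: [2.9, -0.7, -2.7]
width: 0.0135
finger_force: 45.0
```

```bash
python3 -c "
from h import *; st()"
```

```text
t 17.25 box xyz mm [ 29.5 -61.5] 123.6 rot to go/pi [0.    0.    0.001] F [ 2.9 -0.7 -2.7] w 0.013512882843644282 44.999114871025085 q [ 0.7   0.51 -0.4   1.73  0.24  0.95  0.09]
```

>>> apply_moves(
  plan=[
    [-1, 0, -0.05, 0, 0, 0, 0],
    [-1, 0, -0.11, 0, 0, 0, 0],
    [-1, 0, -0.17, 0, 0, 0, 0],
    [-1, 0, -0.23, 0, 0, 0, 0],
    [-1, 0, -0.29, 0, 0, 0, 0],
    [-1, 0, -0.33, 0, 0, 0, 0],
    [-1, 0, -0.35, 0, 0, 0, 0],
    [-1, 0, -0.35, 0, 0, 0, 0],
  ],
)

```text
t: 18.05
eef_pos: [0.5012, -0.28, 0.1237]
ee_rot: [3.14, 0.0, 1.451]
force: [9.0, -3.0, -8.1]
width: 0.0136
finger_force: 45.0
```

```bash
python3 -c "
from h import *; st()
F=[env.sense()['force'][0]]
for n in('scene','top','wrist'): d=snap(n,n+'4'); F.append(env.sense()['force'][0])
print(F); st()
a=np.load('pics/scene4.npz')['img']; d=np.load('pics/wrist4.npz')['img']
cv2.imwrite('pics/m4.png',cv2.cvtColor(np.hstack([cv2.resize(a[270:360,310:420],(440,360),interpolation=2),cv2.resize(d[200:400,240:440],(360,360),interpolation=2)]),4))"
```

```text
t 18.05 box xyz mm [ -5.3 -61.6] 123.7 rot to go/pi [0.001 0.    0.001] F [ 9.  -3.  -8.1] w 0.013599471848367232 44.998430013656616 q [ 0.73  0.46 -0.41  1.81  0.22  0.91  0.11]
[np.float64(9.028370475080699), np.float64(6.581388391443838), np.float64(7.325785801737211), np.float64(7.352795854486316)]
t 18.2 box xyz mm [ -5.1 -61.6] 123.7 rot to go/pi [0.001 0.    0.001] F [ 7.4 -2.1 -6. ] w 0.013551738031122765 44.99882161617279 q [ 0.73  0.46 -0.41  1.81  0.22  0.91  0.11]
```

View pics/m4.png

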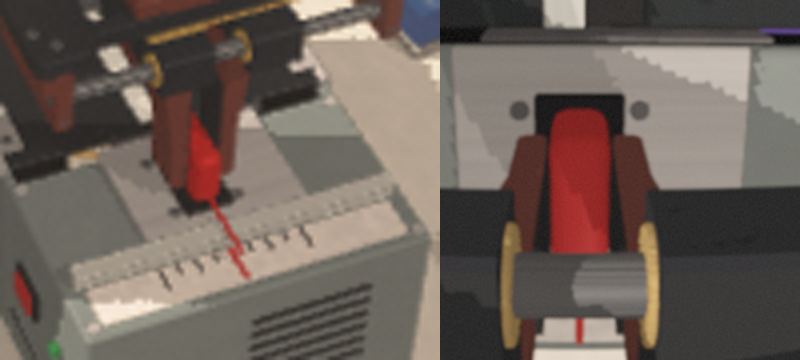

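The pointer sits at or near the red middle mark, at about (240,248) in the left half. To check this properly, I'll compare pointer and mark positions before and after the pull by casting rays.

```bash
cat > chk.py <<'E'
from h import *
import sys
def go(names):
  for nm in names:
    d=dict(np.load(f'pics/{nm}.npz')); I=d['img'].astype(float); T=d['T']
    v,u=np.mgrid[:480,:640]; ray=np.stack([(u-d['cx'])/d['fx'],(v-d['cy'])/d['fy'],np.ones_like(u)],-1)@T[:3,:3].T
    red=np.clip(I[...,0]-np.maximum(I[...,1],I[...,2])-35,0,None)
    for z in(.113,.118):
        P=T[:3,3]+ray*((z-T[2,3])/ray[...,2])[...,None]; b=(P[...,:2]-c0)@B
        m=(abs(b[...,0])<.075)&(b[...,1]>-.13)&(b[...,1]<-.082)&(red>0)
        k,l,s,c=cv2.connectedComponentsWithStats(m.astype(np.uint8),connectivity=8)
        for y0 in np.arange(-.128,-.082,.005):
            mm=m&(b[...,1]>=y0)&(b[...,1]<y0+.005)
            ls=[(i,) for i in np.unique(l[mm])]
            print(nm,z,'y',round(y0*1000),[(round(float(np.average(b[...,0][mm&(l==i)],weights=red[mm&(l==i)])*1000),1),int((mm&(l==i)).sum())) for (i,) in ls])
go(sys.argv[1:])
E
python3 chk.py scene0 scene3 scene4 | grep -v "\[\]"; python3 chk.py top0 top4 | grep 0.118 | grep -v "\[\]"
```

```text
scene0 0.113 y -128 [(-4.6, 1)]
scene0 0.113 y -123 [(-5.3, 5)]
scene0 0.113 y -118 [(-5.3, 5)]
scene0 0.113 y -113 [(35.0, 3), (-5.5, 5)]
scene0 0.113 y -108 [(34.3, 4), (-5.6, 4)]
scene0 0.113 y -103 [(34.4, 5)]
scene0 0.113 y -98 [(34.3, 4)]
scene0 0.113 y -93 [(34.2, 6)]
scene0 0.113 y -88 [(34.3, 5)]
scene0 0.118 y -128 [(-7.6, 5)]
scene0 0.118 y -123 [(-7.5, 5)]
scene0 0.118 y -118 [(31.4, 2), (-7.7, 5)]
scene0 0.118 y -113 [(32.2, 5), (-7.5, 5)]
scene0 0.118 y -108 [(32.0, 5)]
scene0 0.118 y -103 [(31.9, 4)]
scene0 0.118 y -98 [(31.8, 5)]
scene0 0.118 y -93 [(32.1, 4)]
scene0 0.118 y -88 [(31.7, 6)]
scene0 0.118 y -83 [(31.6, 2)]
scene3 0.113 y -128 [(-4.6, 1)]
scene3 0.113 y -123 [(-5.3, 5)]
scene3 0.113 y -118 [(-5.4, 5)]
scene3 0.113 y -113 [(35.0, 3), (-5.6, 5)]
scene3 0.113 y -108 [(34.3, 4), (-5.6, 4)]
scene3 0.113 y -103 [(34.4, 5)]
scene3 0.113 y -98 [(34.3, 4)]
scene3 0.113 y -93 [(34.2, 5)]
scene3 0.113 y -88 [(34.3, 5)]
scene3 0.118 y -128 [(-7.6, 5)]
scene3 0.118 y -123 [(-7.5, 5)]
scene3 0.118 y -118 [(31.3, 2), (-7.7, 5)]
scene3 0.118 y -113 [(32.2, 5), (-7.5, 5)
[... 734 characters left out ...]
e4 0.118 y -88 [(-3.6, 4)]
scene4 0.118 y -83 [(-3.3, 2)]
top0 0.118 y -123 [(34.7, 1)]
top0 0.118 y -118 [(35.4, 3), (-7.4, 4)]
top0 0.118 y -113 [(34.3, 3), (-7.3, 3)]
top0 0.118 y -108 [(34.8, 2), (-7.4, 4)]
top0 0.118 y -103 [(34.8, 4), (-8.9, 1)]
top0 0.118 y -98 [(34.9, 3)]
top0 0.118 y -93 [(47.3, 10)]
top0 0.118 y -88 [(47.2, 16)]
top0 0.118 y -83 [(42.5, 3)]
top4 0.118 y -128 [(68.8, 5), (-14.0, 6)]
top4 0.118 y -123 [(69.6, 7), (-13.5, 7)]
top4 0.118 y -118 [(69.9, 6), (-13.5, 5)]
top4 0.118 y -113 [(68.0, 5), (-13.5, 7)]
top4 0.118 y -108 [(68.0, 4), (-13.4, 5)]
top4 0.118 y -103 [(-13.9, 8)]
top4 0.118 y -98 [(-13.5, 6)]
top4 0.118 y -93 [(-13.3, 7)]
top4 0.118 y -88 [(-17.2, 1)]
```

The camera puts the opening at 35.5 mm and the arm's own travel at 34.8 mm, so both agree with half. I'll hold for one call to confirm it is steady, then hand in.

>>> apply_moves(
  plan=[
    [-1, 0, 0, 0, 0, 0, 0],
    [-1, 0, 0, 0, 0, 0, 0],
    [-1, 0, 0, 0, 0, 0, 0],
    [-1, 0, 0, 0, 0, 0, 0],
    [-1, 0, 0, 0, 0, 0, 0],
    [-1, 0, 0, 0, 0, 0, 0],
    [-1, 0, 0, 0, 0, 0, 0],
    [-1, 0, 0, 0, 0, 0, 0],
  ],
)

```text
t: 19.0
eef_pos: [0.5014, -0.28, 0.1237]
ee_rot: [3.14, 0.0, 1.451]
force: [8.0, -2.0, -6.8]
width: 0.014
finger_force: 45.0
```

```bash
python3 -c "
from h import *; st(); d=snap('scene','scene5'); P=pts(d); q=P[d['z_map']>0]; b=np.column_stack([(q[:,:2]-c0)@B,q[:,2]])
for x0,x1 in((.02,.075),(-.075,-.02),(-.002,.01)):
    m=(b[:,0]>x0)&(b[:,0]<x1)&(b[:,1]>0)&(b[:,1]<.1)&(b[:,2]<.2); print(m.sum(),np.median(b[m][:,2]))
import chk; chk.go(['scene5'])" | grep -v "\[\]" | grep -v 0.113; python3 -c "
from h import *; print(job.job_done())"
```

```text
t 19.0 box xyz mm [ -5.  -61.6] 123.7 rot to go/pi [0.001 0.    0.001] F [ 8.  -2.  -6.8] w 0.014047839330100538 44.9989253282547 q [ 0.73  0.46 -0.41  1.81  0.22  0.91  0.11]
0 nan
504 0.11543464078118643
11 0.11889202657906595
scene5 0.118 y -128 [(-7.6, 5)]
scene5 0.118 y -123 [(-7.5, 5)]
scene5 0.118 y -118 [(-7.4, 6)]
scene5 0.118 y -113 [(-5.4, 11)]
scene5 0.118 y -108 [(-3.2, 5)]
scene5 0.118 y -103 [(-3.0, 5)]
scene5 0.118 y -98 [(-3.3, 4)]
scene5 0.118 y -93 [(-3.5, 4)]
scene5 0.118 y -88 [(-3.2, 5)]
scene5 0.118 y -83 [(-3.2, 2)]
the job is handed in; nothing more can be done
None
  return _methods._mean(a, axis=axis, dtype=dtype,
  ret = ret.dtype.type(ret / rcount)
```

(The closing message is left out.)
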